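# Hold the reaction vessel against the sprung clamp jaw

### The job

On the hotplate, slide the lidded steel vessel, without lifting or tipping it, from its white parking ring on to the orange ring and stop there, centred; then push it on squarely into the middle of the orange-faced sprung jaw until the jaw's black pointer stands in the green band, never running the jaw to the end of its travel in the red. Keep pressing it steadily there for two seconds, and finish still holding it so, as my third hand while I tighten the thumbscrews; nothing is let go at the end. Leave the beaker and the other things on the bench where they are.

Things in the scene. Friction and masses are not known exactly. Their poses are not given: they have to be found in the camera images.
- hotplate: Low hotplate fixed to the bench, 260 (x) by 380 (y, -180 to +200) mm, white housing. Origin on the bench, 35 mm below its top face; grey control knobs on its -x side, the sprung jaw near its +y end. Two white parking rings (102 mm diameter, printed flush) are centred at x = -60 and +60, y = -115 mm; the orange ring at x = 0, y = +20 mm. Axes and x, y below are the hotplate's.
- orange_ring (a point): Centre of the flush orange ring (106 mm diameter), on the hotplate's top face, 35 mm above the bench; axes as the hotplate's.
- jaw_face (a point): Middle of the jaw's orange face, which is 76 mm wide and 40 mm high and spans 20 to 60 mm above the hotplate's top; this point is 75 mm above the bench. With the jaw free it lies at hotplate x = 0, y = +90 mm, and the face looks to hotplate -y. It moves with the jaw.
- jaw (a joint): Travel of the sprung jaw, m: 0 free (as it starts), growing as it is pushed to hotplate +y; end stop at 0.042. Spring of 500 N/m, no preload: the push on it in N is 500 times this value. Its black pointer moves along the scale: white 0 to 0.015, green band 0.015 to 0.029 (7.5 to 14.5 N), red beyond.
- vessel: Lidded round steel vessel, about 0.6 kg, loose, on either white ring. Origin at the centre of its underside. Body 86 mm diameter; lid flange 96 mm diameter, 48 to 60 mm above the underside (it meets the jaw); upright black knob in mid lid, 26 mm diameter, 60 to 106 mm above the underside. Centred on the orange ring, its flange is 22 mm short of the free jaw.
- beaker: Clear plastic beaker, 66 mm diameter, 60 mm tall, loose, on the other white ring; origin at the centre of its underside. Leave alone.
- amber_bottle: Amber bottle with white cap and a label, 48 mm diameter, 100 mm tall, on the bench; origin at the centre of its underside. Leave alone.
- amber_bottle2: Amber bottle with white cap, no label, 48 mm diameter, 100 mm tall, on the bench; origin at the centre of its underside. Leave alone.
- jug: Clear plastic jug with a handle, 110 mm diameter, 150 mm tall, on the bench; origin at the centre of its underside. Leave alone.
- dish: Shallow glass dish, 90 mm diameter, 15 mm tall, on the bench; origin at the centre of its underside. Leave alone.
- tube_rack: Purple tube rack with white and blue caps, 100 by 100 mm, 51 mm tall, on the bench; origin at the centre of its underside. Leave alone.
- scale (a point): Middle of the green band of the pointer scale, 87 mm above the bench, at hotplate x = 0, y = +152 mm. The scale (x -44 to +44 mm) sits on a fixed aluminium bracket behind the jaw (x -50 to +50, y 110 to 195 mm, top 80 mm above the bench) with a black thumbscrew on either side.
Things that resemble listed ones, but are neither listed nor needed, are in the scene too. There is more than one size of the vessel; the one meant has the size given above.

How it is judged:
On the way, in this order (a step that is already met when the one before it is completed fails the run):
1. the vessel stands still, flat and centred on the orange ring (within 12 mm), the jaw not yet pressed (z of vessel in the frame of hotplate below 0.041 m and angle between vessel's own z axis and vertical below 0.1 rad and horizontal distance between vessel and orange_ring below 0.012 m and linear speed of vessel below 0.02 m/s and value of joint jaw below 0.004 m), for 0.15 s.
2. the robot presses the vessel squarely against the jaw with the pointer in the green band, steadily for 1.5 s (z of vessel in the frame of hotplate below 0.041 m and angle between vessel's own z axis and vertical below 0.1 rad and value of joint jaw between 0.014 and 0.03 m and contact force between vessel and jaw between 6.5 and 15.5 N and x of vessel in the frame of hotplate between -0.015 and 0.015 m and contact force between any of the fingers, the arm and vessel above 3 N and linear speed of vessel below 0.02 m/s), for 1.5 s.
At the end, for the whole second after the job is handed in: Robot still pressing (over 3 N on the vessel): vessel flat (6 mm, 0.10 rad), still, within 15 mm of the jaw's middle; jaw travel 14 to 30 mm, its contact force 6.5 to 15.5 N; all other loose things within 30 mm of their starts (all of step 2 and distance of each of beaker, amber_bottle, amber_bottle2, jug, dish, tube_rack from where it was at the start of the episode below 0.03 m); the arm keeps its last pose, push and grip.
It fails at once if the vessel is lifted off the hotplate (more than 8 mm) (z of vessel in the frame of hotplate above 0.043 m).
It fails at once if the vessel is tipped (more than 0.2 rad) (angle between vessel's own z axis and vertical above 0.2 rad).
It fails at once if the jaw is driven to the end of its travel, far in the red (beyond 39 mm) (value of joint jaw above 0.039 m).
It fails at once if the beaker or another thing on the bench is shoved (more than 30 mm) (distance of any of beaker, amber_bottle, amber_bottle2, jug, dish, tube_rack from where it was at the start of the episode above 0.03 m).
It also fails if it takes over 42 s, if anything falls off the work surface, if the arm or the gripper's body presses on something with over 40 N, if the wrist force passes 120 N, or if a joint passes its speed limit or range.

### The arm

A 6-joint arm with a two-finger parallel gripper is mounted at the origin on the work surface. World frame = base frame: x ahead of the robot, y to its left, z up, the work surface at z = 0. Lengths are in m, angles in rad, forces in N, time in s.
With the tool pointing down it reaches from about 0.3 to 0.875 m from the base axis. Payload 6.4 kg.
Tool frame: the origin (TCP) lies midway between the tips of the shut fingers; the grasp point (between the pads) lies 19 mm behind it (ctrl.pinch_z is the distance from the TCP to the grasp point, in m); z points along the fingers, y is the line along which they close (so a half turn about z gives the same grasp; the last joint's range is limited). The gripper opens to 85 mm and grips with 20 to 120 N. Pads are 22 mm wide; open, the fingers measure 114 mm over their backs; the gripper's body (76 mm by 85 mm) begins 54 mm behind the grasp point. The pads swing forward as they close: fully open they stand 13 mm farther back than shut.
Start: joints at [-1.366, 0.181, 1.607, -0, 1.354, -0.206], TCP at [0.23, -0.527, 0.192] pointing down, gripper open.
Joint ranges: [-2.99, 2.99], [-0.89, 2.07], [0.3, 2.58], [-1.14, 4.28], [0, 2.63], [-3.12, 3.12]. Speed limits (rad/s): [2.57, 2.57, 3.01, 3.14, 3.14, 3.14].

### API

Orientations are given as a unit quaternion [w, x, y, z].
In Python, from bench import ctrl gives the robot as it stands.
- The arm moves only by the tool apply_moves, never from a script. Its argument "moves" is a list of rows, each an object with "jaw": the opening, from 0 (shut) to 1 (fully open); "offset": the shift along the tool's x, y, z in mm, a list of three; "rot": the turn, a rotation vector about the tool's x, y, z in degrees, a list of three. In form: [{"jaw": jaw, "offset": [dx, dy, dz], "rot": [ax, ay, az]}, ...]. A call has exactly 5 rows; each row shifts and turns the commanded pose from where the row before left it, along the tool's axes as they then stand; what a row does not reach is not made up. A row lasts 1/8 s, in which the tool goes at most 62.5 mm and 10.7 degrees, less where a joint would pass 70% of its speed; a pose out of reach is approached as far as the arm can. A call is refused whole if a number of a shift passes 62.5 or a number of a turn 10.7, either way. A call with a gripper value outside its range is refused whole. The fingers move at their own pace and stop on an object; the grip force is fixed at half the most. Time passes only in rows, so rows that do not move let the fingers close, or fill a call up. It gives the time, the measured TCP pose, the force, the opening and the grip force at its end, in the units of the state.
- ctrl.get_obs(): the state, without advancing time (a new reading comes with each control period).
- ctrl.camera(name): name is "side" or "top" or "wrist"; returns (picture, depth): 400x640x3 uint8, red, green, blue; 400x640 float32, m along the optical axis (not along the pixel's ray), 0 where there is no reading.
- ctrl.camera_params(name): a dict with "K" (3x3 intrinsics, pixels), "dist" ([k1, k2, p1, p2, k3] as OpenCV has them; the pictures are not rectified), "cam_to_world" (4x4, takes a point from camera to world coordinates); the wrist camera has in their place "mount" (4x4, takes a point from camera to tool coordinates, whose origin is the TCP and whose axes are the flange's). Camera axes: x right, y down, z forward; pixel columns grow to the right and rows downward; lengths in m; the calibration is good to about 2 mm. A picture is of the moment at which its call begins: read the wrist's pose just before it. camera_params takes no time and is no camera call.
- ctrl.hand_in(): hands the job in; it is judged then, once.
Trained networks look in the newest picture that a camera, given by its name, has taken for a name from the list of things; names that differ only in an ending like _2 or _b are one class to them, and where a whole thing is asked for, a point or a joint stands for the part that bears it (a point fixed in the world has none). Each returns a list of dicts, best first, with "score" (0 to 1); they miss things now and then, are a little off and sometimes report something else, mostly with a low value. They report only what shows in the picture. A call takes as long as a camera call. They do not tell look-alikes from the thing itself.
- ctrl.outline_of(camera, target): "region" (400x640 bool, what is visible of it) and "position" ([column, row] in pixels, amid what is visible of it).
The state is a dict: "time_s": time; "q": joint angles; "dq": joint speeds; "joint_efforts": joint torques, N m; "eef_pos": TCP position; "eef_rot": TCP orientation; "wrist_force": force on the tool from outside, world axes, zero at the start; "torque": the same for the moment, N m; "opening": opening from 0.0 (shut) to 1.0 (fully open); "grasp_force": force on a finger pad.
Only numpy, scipy, OpenCV 4.12 (cv2) and the standard library are available. Lean on these libraries where they do the work, as an engineer would, in place of code of your own. Each camera call takes 0.05 s, during which the arm holds its last target. There are 200 camera calls.

## Working session

There is one attempt and no reset: what is moved stays moved. The work goes in short steps, Python scripts to look and compute and a tool call to move; the robot and the scene stay as the last step left them, time stands still between calls to the robot, and variables do not carry over. Pictures are saved under pics/ and viewed, at most 10 in all, crops included, and the job is handed in when it is done.

Besides the shell and the picture viewer there is one more tool, called after "Call:" as a command line: name --argument value ..., lists and objects as JSON in quotes. apply_moves: Moves the arm, as the interface text tells. Its arguments: {"type":"object","properties":{"moves":{"type":"array"}},"required":["moves"]}

```bash
mkdir -p pics; cat > h.py <<'E'
import numpy as np,cv2
from bench import ctrl
def save(n,f,im): cv2.imwrite(f'pics/{f}.png',im[:,:,::-1])
def cloud(name,dep):
    p=ctrl.camera_params(name);K=np.array(p['K']);d=np.array(p['dist'])
    v,u=np.mgrid[0:400,0:640]
    n=cv2.undistortPoints(np.stack([u,v],-1).reshape(-1,1,2).astype(np.float64),K,d).reshape(400,640,2)
    P=np.concatenate([n*dep[...,None],dep[...,None]],-1)
    T=np.array(p['cam_to_world'])
    W=P@T[:3,:3].T+T[:3,3]; W[dep==0]=np.nan
    return W
E
python3 - <<'E'
from h import *
for c in('top','side'):
    im,d=ctrl.camera(c); save(c,c,im); np.save(c,cloud(c,d)); np.save(c+'im',im)
    for t in('hotplate','vessel','beaker','jaw','orange_ring','scale'):
        for r in ctrl.outline_of(c,t)[:3]:
            W=cloud(c,d)[r['region']]
            print(c,t,round(r['score'],2),np.round(r['position']),np.round(np.nanmedian(W,0),3),r['region'].sum())
print(ctrl.get_obs()); print(ctrl.camera_params('top')['cam_to_world'])
E
```

```text
top hotplate 0.87 [310. 202.] [0.569 0.043 0.036] 9767
top vessel 0.83 [439. 145.] [ 0.751 -0.326  0.084] 1798
top vessel 0.73 [365. 197.] [ 0.581 -0.113  0.096] 898
top vessel 0.23 [284. 190.] [0.604 0.112 0.09 ] 251
top beaker 0.85 [348. 235.] [ 0.479 -0.075  0.044] 430
top jaw 0.7 [284. 186.] [0.605 0.114 0.095] 229
top orange_ring 0.82 [308. 202.] [0.571 0.044 0.036] 9839
top scale 0.93 [311. 205.] [0.57  0.044 0.036] 9560
top scale 0.51 [366. 198.] [ 0.581 -0.113  0.096] 867
side hotplate 0.55 [302. 226.] [0.544 0.085 0.034] 8028
side hotplate 0.35 [282. 215.] [0.599 0.111 0.081] 297
side vessel 0.84 [343. 147.] [ 0.741 -0.317  0.078] 1250
side vessel 0.76 [338. 184.] [ 0.571 -0.099  0.093] 944
side beaker 0.6 [365. 207.] [ 0.47  -0.066  0.072] 663
side beaker 0.3 [284. 216.] [0.591 0.113 0.085] 281
side jaw 0.87 [287. 212.] [0.596 0.112 0.087] 217
side orange_ring 0.61 [303. 231.] [0.543 0.087 0.034] 8310
side scale 0.79 [303. 228.] [0.544 0.087 0.034] 8090
{'time_s': 0.7, 'q': array([-1.36631455e+00,  1.80755570e-01,  1.60701359e+00,  7.18552416e-06,
        1.35379825e+00, -2.06280455e-01]), 'dq': array([-0.00064167, -0.00041832,  0.00039239, -0.00015406, -0.00064301,
        0.00109968]), 'joint_efforts': array([ 6.05066562e-04, -4.44716334e+01, -3.51617253e+01, -1.16489491e-04,
        5.72502486e-04, -1.72669695e-05]), 'eef_pos': array([ 0.22963361, -0.5271699 ,  0.19230689]), 'eef_rot': array([1.26251224e-05, 9.78983489e-01, 2.03939522e-01, 3.49716209e-06]), 'wrist_force': array([-0.88237933, -0.30277711,  0.09750578]), 'torque': array([ 0.02991448, -0.00819642,  0.04482624]), 'grasp_force': 0.0, 'opening': 0.9997149759378126}
[[ 0.0289289  -0.98775871  0.15328355  0.35894097]
 [-0.999567   -0.02776114  0.00975359  0.01013554]
 [-0.00537886 -0.15349934 -0.98813411  1.43820783]
 [ 0.          0.          0.          1.        ]]
```

```bash
python3 - <<'E'
from h import *
im=np.load('topim.npy'); cv2.imwrite('pics/a.png',cv2.resize(im[110:310,200:467,::-1],(800,600),interpolation=cv2.INTER_CUBIC))
W=np.load('top.npy')
# hotplate top face
z=W[...,2]; roi=np.zeros(z.shape,bool); roi[110:310,200:467]=1
m=roi&(abs(z-.035)<.008)
n,l,s,c=cv2.connectedComponentsWithStats(m.astype(np.uint8)); k=1+s[1:,4].argmax()
P=W[l==k]; print(len(P),np.median(P[:,2]),cv2.minAreaRect((P[:,:2]*1000).astype(np.float32)))
# orange pixels
hsv=cv2.cvtColor(im,cv2.COLOR_RGB2HSV)
o=roi&(hsv[...,0]<22)&(hsv[...,0]>4)&(hsv[...,1]>120)
for nm,mm in(('ring',o&m),('jaw',o&(z>.05))):
    Q=W[mm]; print(nm,len(Q),np.nanmean(Q,0),np.nanmin(Q,0),np.nanmax(Q,0),cv2.minEnclosingCircle((Q[:,:2]*1000).astype(np.float32)))
# vessel top
for u,v in((365,197),(439,145)):
    b=np.zeros(z.shape,bool); b[v-35:v+35,u-35:u+35]=1
    for lo,hi in((.085,.108),(.125,.155)):
        Q=W[b&(z>lo)&(z<hi)]
        if len(Q)>3: print((u,v),lo,len(Q),np.median(Q,0),cv2.minEnclosingCircle((Q[:,:2]*1000).astype(np.float32)))
E
```

```text
8357 0.035805352289892234 ((570.453857421875, 24.504150390625), (380.4643249511719, 272.6429138183594), 69.7704086303711)
ring 496 [0.5807483  0.01215383 0.03634932] [ 0.52063208 -0.40406563  0.02782571] [0.63990208 0.09032495 0.04298115] ((588.9955444335938, -157.24905395507812), 248.0648193359375)
jaw 214 [ 0.62081469 -0.16201293  0.07912148] [ 0.56896195 -0.41200084  0.05012252] [0.66609039 0.17787234 0.10325625] ((609.3260498046875, -117.06425476074219), 295.2548828125)
(365, 197) 0.085 843 [ 0.5790572  -0.11146803  0.09590614] ((554.8902587890625, -91.71659851074219), 85.01953887939453)
(365, 197) 0.125 77 [ 0.58396682 -0.11395281  0.14073341] ((584.302001953125, -115.27452850341797), 12.962862014770508)
(439, 145) 0.085 537 [ 0.75527673 -0.3270963   0.08691672] ((727.7099609375, -353.87908935546875), 103.70917510986328)
(439, 145) 0.125 151 [ 0.75797333 -0.33218439  0.14701608] ((760.579833984375, -333.3160095214844), 18.266008377075195)
```

View pics/a.png

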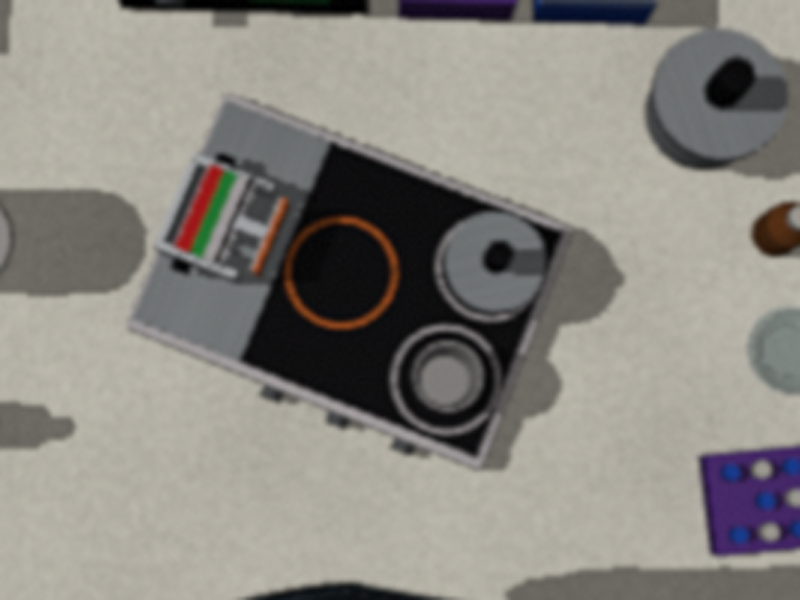

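View pics/side.png

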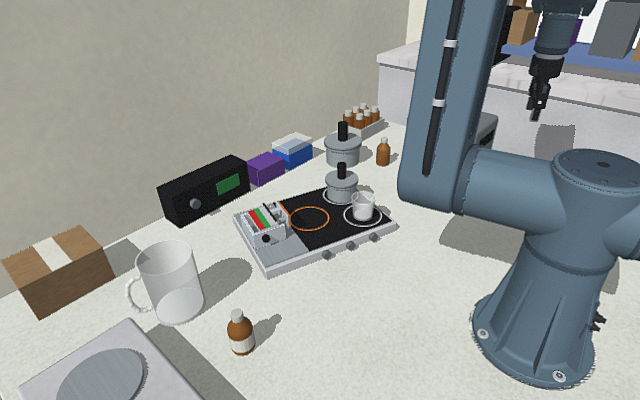

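The top view shows the hotplate turned about 20°. The small vessel is on the +x parking ring (crop 497,258), the beaker is on the other ring, and the orange ring is at crop (342,271). The larger look-alike stands off the plate at upper right. Next I fit these precisely.

```bash
cat >> h.py <<'E'
def ray(uv,z,name='top',T=None):
    p=ctrl.camera_params(name); T=np.array(p['cam_to_world']) if T is None else T
    n=cv2.undistortPoints(np.array(uv,float).reshape(-1,1,2),np.array(p['K']),np.array(p['dist'])).reshape(-1,2)
    d=np.c_[n,np.ones(len(n))]@T[:3,:3].T; o=T[:3,3]
    return (o+d*((z-o[2])/d[:,2])[:,None])[:,:2]
def circ(P,w=None):
    for _ in range(6):
        s=np.linalg.lstsq(np.c_[2*P,np.ones(len(P))],(P**2).sum(1),rcond=None)[0]
        r=np.sqrt(s[2]+s[:2]@s[:2]); e=abs(np.hypot(*(P-s[:2]).T)-r); P=P[e<max(.003,np.percentile(e,90))]
    return s[:2],r,len(P)
E
python3 - <<'E'
from h import *
im=np.load('topim.npy');W=np.load('top.npy');z=W[...,2]
hsv=cv2.cvtColor(im,cv2.COLOR_RGB2HSV).astype(int)
def pts(m): v,u=np.nonzero(m); return np.c_[u,v]
def near(P,c,r): return P[np.hypot(*(P-c).T)<r]
o=(hsv[...,0]<22)&(hsv[...,0]>3)&(hsv[...,1]>110)
R=near(ray(pts(o),.035),np.array([.575,.032]),.062); print('ring',circ(R))
g=(hsv[...,1]<60)&(hsv[...,2]>95)&(z<.05)
A=near(ray(pts(g),.035),np.array([.472,-.074]),.058);A=A[np.hypot(*(A-[.472,-.074]).T)>.043];print('wr',circ(A))
J=W[o&(z>.055)]; J=J[np.hypot(*(J[:,:2]-[.6,.1]).T)<.07]; print('jaw',len(J),np.median(J,0),cv2.minAreaRect((ray(pts(o&(z>.055)),.095)[np.hypot(*(ray(pts(o&(z>.055)),.095)-[.6,.1]).T)<.06]*1000).astype(np.float32)))
k=(hsv[...,2]<70); K=W[k&(z>.13)&(z<.15)]; K=K[np.hypot(*(K[:,:2]-[.584,-.115]).T)<.03]; print('knob',len(K),K.mean(0),cv2.minEnclosingCircle((K[:,:2]*1000).astype(np.float32)))
F=W[(abs(z-.096)<.005)]; F=near(F[:,:2],np.array([.58,-.112]),.06); print('lid',len(F),cv2.minEnclosingCircle((F*1000).astype(np.float32)))
# dark glass region edge angle
m=((abs(z-.035)<.006)).astype(np.uint8); n,l,s,c=cv2.connectedComponentsWithStats(m)
n=l[200,314]; P=ray(pts(l==n),.035)*1000; print(s[n],cv2.minAreaRect(P.astype(np.float32)))
yh=np.array([np.cos(np.radians(69.77)),np.sin(np.radians(69.77))]);xh=np.array([yh[1],-yh[0]])
for a in (xh,-xh,yh,-yh): print(np.percentile(P@a,[98,99,99.5,100]))
E
```

```text
ring (array([0.57929747, 0.03252213]), np.float64(0.053949962545462124), 249)
wr (array([ 0.47649284, -0.07340165]), np.float64(0.05125714810232708), 113)
jaw 76 [0.6068265  0.0995903  0.09496829] ((603.30517578125, 98.89898681640625), (7.752620220184326, 76.71617889404297), 69.7912368774414)
knob 73 [ 0.58382528 -0.11495046  0.14087284] ((584.302001953125, -115.27452850341797), 12.962862014770508)
lid 731 ((585.1173095703125, -115.55615997314453), 48.356746673583984)
[ 242  141  150  125 7806] ((569.4899291992188, 24.34417724609375), (378.556640625, 270.6841125488281), 69.66216278076172)
[656.56550194 658.82288543 660.08396245 661.52758325]
[-406.51429181 -404.26205538 -402.90406101 -390.51460464]
[398.23908303 403.47269471 406.08383153 408.96820461]
[-37.5267219  -34.30346851 -32.68235348 -30.51886825]
```

Call:
apply_moves --moves '[{"jaw": 1, "offset": [0, 0, 0], "rot": [0, 0, 8.77]}, {"jaw": 1, "offset": [0, 0, 0], "rot": [0, 0, 8.77]}, {"jaw": 1, "offset": [0, 0, 0], "rot": [0, 0, 8.77]}, {"jaw": 1, "offset": [0, 0, 0], "rot": [0, 0, 8.77]}, {"jaw": 1, "offset": [0, 0, 0], "rot": [0, 0, 8.77]}]'

```text
time_s: 1.32
eef_pos: [0.2296, -0.5272, 0.1923]
eef_rot: [0.0, 0.984, -0.179, 0.0]
wrist_force: [1.2, 0.8, -0.5]
opening: 0.998
grasp_force: 0.0
```

Call:
apply_moves --moves '[{"jaw": 1, "offset": [19, -50, 0], "rot": [0, 0, 0]}, {"jaw": 1, "offset": [19, -50, 0], "rot": [0, 0, 0]}, {"jaw": 1, "offset": [19, -50, 0], "rot": [0, 0, 0]}, {"jaw": 1, "offset": [19, -50, 0], "rot": [0, 0, 0]}, {"jaw": 1, "offset": [19, -50, 0], "rot": [0, 0, 0]}]'

```text
time_s: 1.95
eef_pos: [0.4065, -0.3244, 0.1926]
eef_rot: [0.0, 0.984, -0.176, 0.0]
wrist_force: [0.5, -1.3, -0.4]
opening: 0.999
grasp_force: 0.0
```

Call:
apply_moves --moves '[{"jaw": 1, "offset": [19, -50, 0], "rot": [0, 0, 0]}, {"jaw": 1, "offset": [19, -50, 0], "rot": [0, 0, 0]}, {"jaw": 1, "offset": [19, -50, 0], "rot": [0, 0, 0]}, {"jaw": 1, "offset": [19, -50, 0], "rot": [0, 0, 0]}, {"jaw": 1, "offset": [0, 0, 0], "rot": [0, 0, 0]}]'

```text
time_s: 2.58
eef_pos: [0.548, -0.1614, 0.1923]
eef_rot: [-0.0, 0.985, -0.174, 0.0]
wrist_force: [0.4, -0.8, -0.1]
opening: 1.001
grasp_force: 0.0
```

```bash
cat >> h.py <<'E'
from scipy.spatial.transform import Rotation as Ro
def wristT():
    o=ctrl.get_obs();T=np.eye(4);q=o['eef_rot'];T[:3,:3]=Ro.from_quat([q[1],q[2],q[3],q[0]]).as_matrix();T[:3,3]=o['eef_pos']
    return T@np.array(ctrl.camera_params('wrist')['mount']),o
def wcloud(dep,T):
    v,u=np.mgrid[0:400,0:640];p=ctrl.camera_params('wrist')
    n=cv2.undistortPoints(np.stack([u,v],-1).reshape(-1,1,2).astype(float),np.array(p['K']),np.array(p['dist'])).reshape(400,640,2)
    W=np.concatenate([n*dep[...,None],dep[...,None]],-1)@T[:3,:3].T+T[:3,3];W[dep==0]=np.nan;return W
E
python3 - <<'E'
from h import *
T,o=wristT();im,d=ctrl.camera('wrist');save(0,'w1',im);W=wcloud(d,T);z=W[...,2]
q=o['eef_rot'];print(o['eef_pos'],np.degrees(2*np.arctan2(q[2],q[1])))
F=W[abs(z-.096)<.004][:,:2];F=F[np.hypot(*(F-[.585,-.115]).T)<.06];print('lid',len(F),cv2.minEnclosingCircle((F*1000).astype(np.float32)) if len(F) else 0)
K=W[(z>.136)&(z<.147)][:,:2];K=K[np.hypot(*(K-[.585,-.115]).T)<.03];print('knob',len(K),cv2.minEnclosingCircle((K*1000).astype(np.float32)) if len(K) else 0)
hsv=cv2.cvtColor(im,cv2.COLOR_RGB2HSV).astype(int);m=(hsv[...,0]<22)&(hsv[...,0]>3)&(hsv[...,1]>110)
v,u=np.nonzero(m);R=ray(np.c_[u,v],.035,'wrist',T) if len(u) else np.zeros((0,2));R=R[np.hypot(*(R-[.579,.0325]).T)<.065];print('ring',len(R),circ(R) if len(R)>20 else 0)
E
```

```text
[ 0.54799852 -0.16141888  0.19227937] -20.03230185609367
lid 6455 ((585.108642578125, -117.17439270019531), 48.201377868652344)
knob 752 ((584.9024658203125, -117.61347198486328), 13.0621976852417)
ring 1203 (array([0.57990947, 0.02943504]), np.float64(0.053153088337137853), 1196)
```

View pics/w1.png

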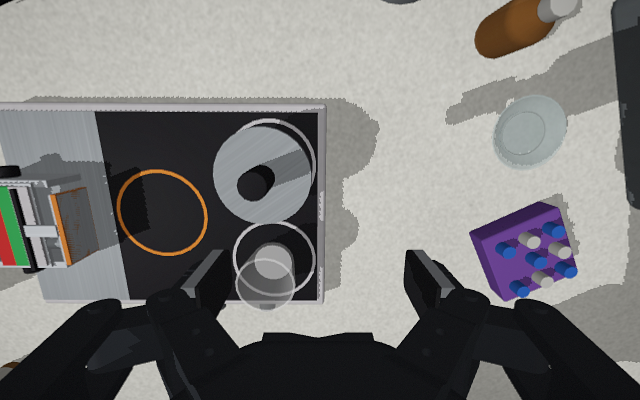

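The wrist view agrees: the vessel's lid is at (262,175) px and the orange ring at (162,212) px. The fitted vessel-to-ring offset matches the top camera to about 1 mm. I'll move over the knob and descend.

Call:
apply_moves --moves '[{"jaw": 1, "offset": [10, -27, 0], "rot": [0, 0, 0.25]}, {"jaw": 1, "offset": [9.5, -27.5, 0], "rot": [0, 0, 0]}, {"jaw": 1, "offset": [0, 0, 20], "rot": [0, 0, 0]}, {"jaw": 1, "offset": [0, 0, 20], "rot": [0, 0, 0]}, {"jaw": 1, "offset": [0, 0, 0], "rot": [0, 0, 0]}]'

```text
time_s: 3.25
eef_pos: [0.5816, -0.1209, 0.1505]
eef_rot: [-0.0, 0.984, -0.179, -0.002]
wrist_force: [-1.1, -0.2, 0.4]
opening: 0.998
grasp_force: 0.0
```

Call:
apply_moves --moves '[{"jaw": 1, "offset": [0, 0, 15], "rot": [0, 0, 0]}, {"jaw": 1, "offset": [0, 0, 15], "rot": [0, 0, 0]}, {"jaw": 1, "offset": [0, 0, 12], "rot": [0, 0, 0]}, {"jaw": 1, "offset": [0, 0, 9], "rot": [0, 0, 0]}, {"jaw": 1, "offset": [0, 0, 0], "rot": [0, 0, 0]}]'

```text
time_s: 3.88
eef_pos: [0.5829, -0.12, 0.1002]
eef_rot: [-0.0, 0.984, -0.178, -0.001]
wrist_force: [-0.0, 0.0, 1.3]
opening: 0.999
grasp_force: 0.0
```

Call:
apply_moves --moves '[{"jaw": 1, "offset": [1, -3, -0.5], "rot": [0, 0, 0]}, {"jaw": 0.8, "offset": [0, 0, 0], "rot": [0, 0, 0]}, {"jaw": 0.6, "offset": [0, 0, 0], "rot": [0, 0, 0]}, {"jaw": 0.5, "offset": [0, 0, 0], "rot": [0, 0, 0]}, {"jaw": 0.4, "offset": [0, 0, 0], "rot": [0, 0, 0]}]'

```text
time_s: 4.5
eef_pos: [0.5855, -0.1178, 0.1019]
eef_rot: [0.0, 0.984, -0.178, 0.0]
wrist_force: [0.1, -0.0, -0.0]
opening: 0.399
grasp_force: 0.0
```

Call:
apply_moves --moves '[{"jaw": 0.3, "offset": [0, 0, 0], "rot": [0, 0, 0]}, {"jaw": 0.2, "offset": [0, 0, 0], "rot": [0, 0, 0]}, {"jaw": 0, "offset": [0, 0, 0], "rot": [0, 0, 0]}, {"jaw": 0, "offset": [0, 0, 0], "rot": [0, 0, 0]}, {"jaw": 0, "offset": [0, 0, 0], "rot": [0, 0, 0]}]'

```text
time_s: 5.12
eef_pos: [0.5858, -0.118, 0.1021]
eef_rot: [0.0, 0.984, -0.178, 0.0]
wrist_force: [0.0, -0.3, 4.2]
opening: -0.003
grasp_force: 1.9
```

```bash
cat > meas.py <<'E'
from h import *
import sys
def lidof(W,c):
    z=W[...,2];F=W[abs(z-.096)<.004][:,:2];F=F[np.hypot(*(F-c).T)<.062];h=cv2.convexHull((F*1000).astype(np.float32))[:,0]/1000
    return circ(h.astype(float))
o=ctrl.get_obs();q=o['eef_rot'];c=o['eef_pos'][:2]
print('tcp',o['time_s'],o['eef_pos'],'yaw',np.degrees(2*np.arctan2(q[2],q[1])),q,o['wrist_force'],o['torque'],o['opening'],o['grasp_force'])
im,d=ctrl.camera('top');save(0,sys.argv[1],im)
cv2.imwrite(f'pics/{sys.argv[1]}z.png',cv2.resize(im[130:270,220:407,::-1],(800,600),interpolation=cv2.INTER_CUBIC))
W=cloud('top',d);print('lid top',lidof(W,c))
r=ctrl.outline_of('top','beaker')[:1]
for x in r: print('beaker',x['position'],x['score'])
T,_=wristT();im,d=ctrl.camera('wrist');save(0,sys.argv[1]+'w',im)
W2=wcloud(d,T);print('lid wrist',lidof(W2,c))
E
python3 meas.py m1
```

```text
tcp 5.125 [ 0.58576711 -0.1179707   0.10211653] yaw -20.56420092303765 [ 1.13393046e-04  9.83940797e-01 -1.78494825e-01  3.04850585e-04] [ 0.01502538 -0.26475588  4.1664657 ] [ 0.03108447 -0.00294335 -0.02256025] -0.0029046343739099413 1.9327345490455627
lid top (array([ 0.58427208, -0.11530072]), np.float64(0.04674597037149994), 19)
lid wrist (array([ 0.58500153, -0.11744797]), np.float64(0.0478545687251199), 53)
```

View pics/m1w.png

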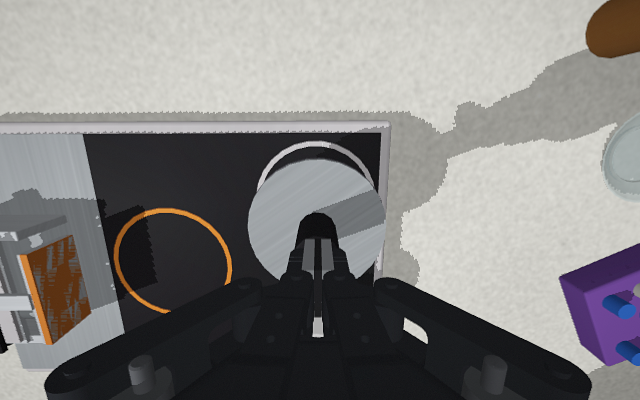

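```bash
python3 - <<'E'
from h import *
im,d=ctrl.camera('side'); cv2.imwrite('pics/s2.png',cv2.resize(im[110:230,260:420,::-1],(800,600),interpolation=cv2.INTER_CUBIC))
E
```

```text
(no output)
```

View pics/s2.png

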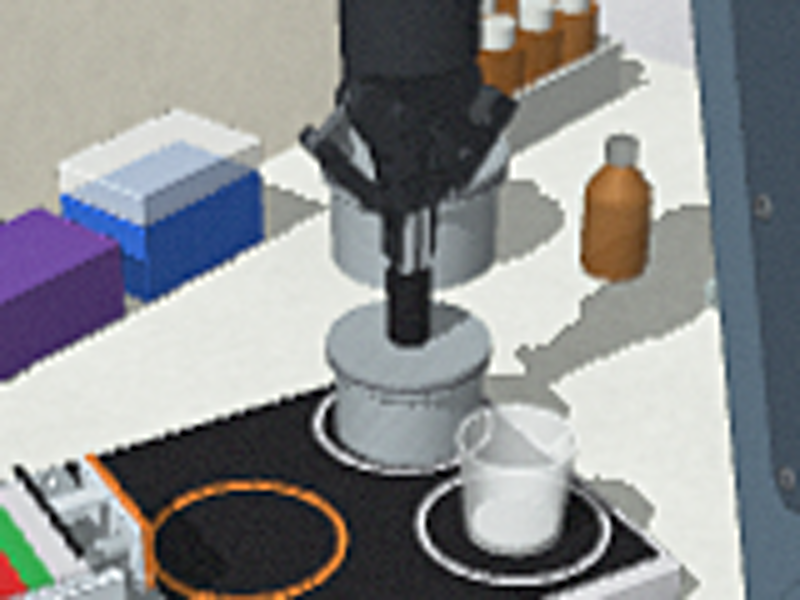

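```bash
python3 - <<'E'
from h import *
im,d=ctrl.camera('side');W=cloud('side',d)
for y in range(146,180,2): print(y,im[y,342],np.round(W[y,342],4),np.round(W[y,345],4))
im,d=ctrl.camera('top');W=cloud('top',d);z=W[...,2];m=(z>.11)&(np.hypot(W[...,0]-.585,W[...,1]+.117)<.03)
print(m.sum(),np.nanmin(z[m]),np.nanmedian(z[m]))
T,_=wristT();im,d=ctrl.camera('wrist');W=wcloud(d,T)
for y in range(205,275,6): print(y,im[y,318],np.round(W[y,318],4),np.round(W[y,308],4))
print(T, ctrl.camera_params('side')['cam_to_world'])
E
```

```text
146 [41 41 46] [ 0.5766 -0.1106  0.1984] [ 0.5726 -0.1187  0.1966]
148 [43 42 46] [ 0.5744 -0.108   0.1941] [ 0.5724 -0.1186  0.1906]
150 [41 40 48] [ 0.576  -0.11    0.1867] [ 0.572  -0.1182  0.1848]
152 [68 70 72] [ 0.5753 -0.1092  0.1812] [ 0.574  -0.1208  0.177 ]
154 [149 155 160] [ 0.5763 -0.1106  0.1742] [ 0.5716 -0.1179  0.1728]
156 [143 147 152] [ 0.5742 -0.108   0.1697] [ 0.5719 -0.1184  0.1663]
158 [140 145 151] [ 0.5741 -0.108   0.1635] [ 0.5716 -0.1181  0.1602]
160 [135 141 145] [ 0.5756 -0.1099  0.156 ] [ 0.572  -0.1187  0.1536]
162 [141 148 151] [ 0.5751 -0.1094  0.1501] [ 0.5719 -0.1188  0.1472]
164 [70 72 72] [ 0.5748 -0.109   0.144 ] [ 0.5722 -0.1192  0.1406]
166 [38 36 39] [ 0.5732 -0.1072  0.139 ] [ 0.5713 -0.1182  0.1349]
168 [37 36 37] [ 0.5757 -0.1103  0.1303] [ 0.569  -0.1155  0.1305]
170 [34 30 33] [ 0.5756 -0.1102  0.1239] [ 0.5717 -0.119   0.1215]
172 [32 30 35] [ 0.5736 -0.1078  0.1192] [ 0.5717 -0.1191  0.1149]
174 [38 36 40] [ 0.5731 -0.1074  0.1131] [ 0.5715 -0.1189  0.1085]
176 [42 37 42] [ 0.5719 -0.1059  0.1076] [ 0.5703 -0.1175  0.1029]
178 [30 33 32
[... 680 characters left out ...]
[ 0.5981 -0.1183  0.1617]
259 [22 21 24] [ 0.5965 -0.1226  0.1679] [ 0.5979 -0.1185  0.1678]
265 [21 21 23] [ 0.5963 -0.1225  0.1733] [ 0.5981 -0.1188  0.1741]
271 [30 31 33] [ 0.5965 -0.1226  0.1788] [ 0.5975 -0.1187  0.178 ]
[[-3.50853314e-01 -9.03890428e-01 -2.44712172e-01  6.48544069e-01]
 [-9.36430333e-01  3.38780982e-01  9.12451497e-02 -1.41805046e-01]
 [ 4.28212423e-04  2.61169564e-01 -9.65292844e-01  2.83302760e-01]
 [ 0.00000000e+00  0.00000000e+00  0.00000000e+00  1.00000000e+00]] [[-0.74822474 -0.35961037  0.55753038 -0.02902636]
 [-0.66310859  0.43212995 -0.61118794  0.63842268]
 [-0.02113605 -0.82700912 -0.56179105  0.67119965]
 [ 0.          0.          0.          1.        ]]
```

```bash
python3 - <<'E'
from h import *
T,o=wristT();im,d=ctrl.camera('wrist');W=wcloud(d,T)
q=o['eef_rot'];R=Ro.from_quat([q[1],q[2],q[3],q[0]]).as_matrix();L=((W-o['eef_pos'])@R)*1000
for y in range(218,330,10):
    print(y,[(c,*np.round(L[y,c]).astype(int)) for c in range(280,362,8)])
cv2.imwrite('pics/m2w.png',cv2.resize(im[190:350,210:424,::-1],(800,600),interpolation=cv2.INTER_CUBIC))
print(o['opening'],o['grasp_force'])
E
```

```text
218 [(280, np.int64(7), np.int64(-25), np.int64(9)), (288, np.int64(7), np.int64(-20), np.int64(8)), (296, np.int64(7), np.int64(-14), np.int64(7)), (304, np.int64(8), np.int64(-9), np.int64(4)), (312, np.int64(12), np.int64(-3), np.int64(-7)), (320, np.int64(12), np.int64(2), np.int64(-7)), (328, np.int64(9), np.int64(7), np.int64(1)), (336, np.int64(7), np.int64(13), np.int64(8)), (344, np.int64(7), np.int64(19), np.int64(8)), (352, np.int64(7), np.int64(24), np.int64(8)), (360, np.int64(7), np.int64(30), np.int64(8))]
228 [(280, np.int64(-1), np.int64(-26), np.int64(9)), (288, np.int64(0), np.int64(-20), np.int64(8)), (296, np.int64(0), np.int64(-14), np.int64(8)), (304, np.int64(10), np.int64(-8), np.int64(-21)), (312, np.int64(12), np.int64(-3), np.int64(-26)), (320, np.int64(12), np.int64(2), np.int64(-26)), (328, np.int64(10), np.int64(7), np.int64(-21)), (336, np.int64(0), np.int64(13), np.int64(7)), (344, np.int64(0), np.int64(19), np.int64(7)), (352, np.int64(-1), np.int64(24), np.int64(8)), (360, np.int64(0), np.int64(30), np.int64(8))]
238 [(280, np.int64(-8), np.int64(-2
[... 4830 characters left out ...]
, (352, np.int64(18), np.int64(10), np.int64(-115)), (360, np.int64(18), np.int64(12), np.int64(-115))]
328 [(280, np.int64(18), np.int64(-9), np.int64(-119)), (288, np.int64(17), np.int64(-7), np.int64(-118)), (296, np.int64(18), np.int64(-5), np.int64(-118)), (304, np.int64(9), np.int64(-4), np.int64(-107)), (312, np.int64(-9), np.int64(-2), np.int64(-84)), (320, np.int64(-88), np.int64(2), np.int64(16)), (328, np.int64(-7), np.int64(4), np.int64(-87)), (336, np.int64(16), np.int64(5), np.int64(-116)), (344, np.int64(18), np.int64(7), np.int64(-119)), (352, np.int64(17), np.int64(9), np.int64(-118)), (360, np.int64(17), np.int64(11), np.int64(-117))]
-0.004220281528521321 2.580917961895466
```

View pics/m2w.png

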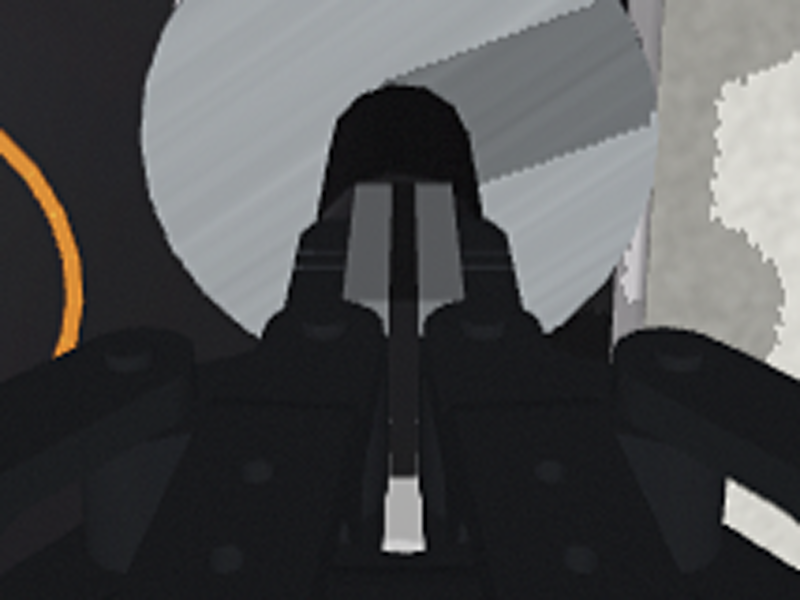

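The fingers are shut on top of the knob. Their tips show about 39 mm behind the reported TCP. I'll check pinch_z, reopen, and go lower with force checks.

```bash
python3 - <<'E'
from h import *
print(ctrl.pinch_z, [a for a in dir(ctrl) if a[0]!='_'])
E
```

```text
0.0187 ['MotionError', 'camera', 'camera_params', 'get_obs', 'hand_in', 'outline_of', 'pinch_z']
```

Call:
apply_moves --moves '[{"jaw": 1, "offset": [0, 0, -3], "rot": [0, 0, 0]}, {"jaw": 1, "offset": [0, 0, 0], "rot": [0, 0, 0]}, {"jaw": 1, "offset": [0, 0, 0], "rot": [0, 0, 0]}, {"jaw": 1, "offset": [0, 0, 0], "rot": [0, 0, 0]}, {"jaw": 1, "offset": [0, 0, 0], "rot": [0, 0, 0]}]'

```text
time_s: 6.15
eef_pos: [0.5854, -0.1178, 0.1046]
eef_rot: [-0.0, 0.984, -0.178, -0.0]
wrist_force: [0.2, -0.3, 0.7]
opening: 1.002
grasp_force: 0.0
```

```bash
python3 - <<'E'
from h import *
T,o=wristT();im,d=ctrl.camera('wrist');W=wcloud(d,T)
q=o['eef_rot'];R=Ro.from_quat([q[1],q[2],q[3],q[0]]).as_matrix();L=((W-o['eef_pos'])@R)*1000
m=(abs(L[...,0])<16)&(abs(L[...,1])>25)&(abs(L[...,1])<70)&(L[...,2]>-150)
for s in(-1,1):
    P=L[m&(np.sign(L[...,1])==s)&(L[...,2]<-5)]
    i=P[:,2].argsort()[::-1];print(s,np.round(P[i[[0,5,20,60,200,500]]]))
K=W[(W[...,2]>.136)&(W[...,2]<.147)][:,:2];K=K[np.hypot(*(K-[.585,-.117]).T)<.03];print(len(K),cv2.minEnclosingCircle((K*1000).astype(np.float32)))
print(o['eef_pos'],o['opening'],o['wrist_force'])
E
```

```text
-1 [[ -7. -43. -51.]
 [  0. -42. -52.]
 [  7. -43. -52.]
 [  6. -42. -54.]
 [  7. -42. -58.]
 [ 11. -44. -64.]]
1 [[ -5.  43. -51.]
 [  3.  43. -52.]
 [ -1.  43. -53.]
 [ -3.  43. -54.]
 [  0.  43. -58.]
 [ -8.  43. -64.]]
1615 ((585.40869140625, -117.54263305664062), 13.011881828308105)
[ 0.58542726 -0.11775386  0.1046363 ] 1.0017433956075485 [ 0.18247934 -0.29629421  0.748564  ]
```

Open tips are 51 mm behind the reported TCP, or 38 mm when shut, so I need to go 38 mm lower.

Call:
apply_moves --moves '[{"jaw": 1, "offset": [0, 0, 10], "rot": [0, 0, 0]}, {"jaw": 1, "offset": [0, 0, 10], "rot": [0, 0, 0]}, {"jaw": 1, "offset": [0, 0, 10], "rot": [0, 0, 0]}, {"jaw": 1, "offset": [0, 0, 8], "rot": [0, 0, 0]}, {"jaw": 1, "offset": [0, 0, 0], "rot": [0, 0, 0]}]'

```text
time_s: 6.82
eef_pos: [0.5848, -0.1175, 0.0657]
eef_rot: [-0.0, 0.984, -0.179, -0.001]
wrist_force: [-0.9, 0.9, 0.9]
opening: 1.001
grasp_force: 0.0
```

Call:
apply_moves --moves '[{"jaw": 0.8, "offset": [0, 0, 0], "rot": [0, 0, 0]}, {"jaw": 0.6, "offset": [0, 0, 0], "rot": [0, 0, 0]}, {"jaw": 0.5, "offset": [0, 0, 0], "rot": [0, 0, 0]}, {"jaw": 0.4, "offset": [0, 0, 0], "rot": [0, 0, 0]}, {"jaw": 0.35, "offset": [0, 0, 0], "rot": [0, 0, 0]}]'

```text
time_s: 7.45
eef_pos: [0.5855, -0.1178, 0.0669]
eef_rot: [0.0, 0.984, -0.179, 0.0]
wrist_force: [0.3, 0.1, 0.4]
opening: 0.35
grasp_force: 0.0
```

Call:
apply_moves --moves '[{"jaw": 0.3, "offset": [0, 0, 0], "rot": [0, 0, 0]}, {"jaw": 0.2, "offset": [0, 0, 0], "rot": [0, 0, 0]}, {"jaw": 0, "offset": [0, 0, 0], "rot": [0, 0, 0]}, {"jaw": 0, "offset": [0, 0, 0], "rot": [0, 0, 0]}, {"jaw": 0, "offset": [0, 0, 0], "rot": [0, 0, 0]}]'

```text
time_s: 8.07
eef_pos: [0.5858, -0.1175, 0.0671]
eef_rot: [-0.0, 0.984, -0.178, 0.0]
wrist_force: [0.7, 4.7, 4.7]
opening: 0.289
grasp_force: 59.0
```

```bash
python3 meas.py m3
```

```text
tcp 8.075 [ 0.58575892 -0.11747072  0.06705115] yaw -20.557842628850718 [-2.40488469e-04  9.83950703e-01 -1.78440230e-01  1.98923462e-04] [0.67656088 4.74467578 4.69852656] [ 0.83097423 -0.12029313  0.00353751] 0.28925493028952015 59.04067575931549
lid top (array([ 0.58295091, -0.11509885]), np.float64(0.04602951178135474), 17)
lid wrist (array([ 0.5849318 , -0.11752764]), np.float64(0.04786370255894408), 61)
```

Call:
apply_moves --moves '[{"jaw": 0, "offset": [-2.9, -6.8, 0], "rot": [0, 0, 0]}, {"jaw": 0, "offset": [-5.7, -13.6, 0], "rot": [0, 0, 0]}, {"jaw": 0, "offset": [-5.7, -13.6, 0], "rot": [0, 0, 0]}, {"jaw": 0, "offset": [-5.7, -13.6, 0], "rot": [0, 0, 0]}, {"jaw": 0, "offset": [-5.7, -13.6, 0], "rot": [0, 0, 0]}]'

```text
time_s: 8.85
eef_pos: [0.5833, -0.0516, 0.0673]
eef_rot: [0.001, 0.984, -0.178, 0.001]
wrist_force: [-1.0, -12.3, 1.2]
opening: 0.288
grasp_force: 61.0
```

Call:
apply_moves --moves '[{"jaw": 0, "offset": [-5.7, -13.6, 0], "rot": [0, 0, 0]}, {"jaw": 0, "offset": [-5.7, -13.6, 0], "rot": [0, 0, 0]}, {"jaw": 0, "offset": [-5.7, -13.6, 0], "rot": [0, 0, 0]}, {"jaw": 0, "offset": [-5.7, -13.6, 0], "rot": [0, 0, 0]}, {"jaw": 0, "offset": [-5.7, -13.6, 0], "rot": [0, 0, 0]}]'

```text
time_s: 9.48
eef_pos: [0.5805, 0.0224, 0.0673]
eef_rot: [0.001, 0.984, -0.178, 0.001]
wrist_force: [4.2, -0.2, -1.4]
opening: 0.29
grasp_force: 60.7
```

Call:
apply_moves --moves '[{"jaw": 0, "offset": [-2.8, -6.8, 0], "rot": [0, 0, 0]}, {"jaw": 0, "offset": [0, 0, 0], "rot": [0, 0, 0]}, {"jaw": 0, "offset": [0, 0, 0], "rot": [0, 0, 0]}, {"jaw": 0, "offset": [0, 0, 0], "rot": [0, 0, 0]}, {"jaw": 0, "offset": [0, 0, 0], "rot": [0, 0, 0]}]'

```text
time_s: 10.1
eef_pos: [0.58, 0.0312, 0.067]
eef_rot: [-0.001, 0.984, -0.178, -0.0]
wrist_force: [0.7, 1.8, 6.2]
opening: 0.288
grasp_force: 62.0
```

```bash
cat >>meas.py <<'E'
yh=np.array([np.sin(np.radians(20.3)),np.cos(np.radians(20.3))]);xh=np.array([yh[1],-yh[0]])
for nm,cc,rg in(('top',lidof(W,c)[0],[.5793,.0325]),('wr',lidof(W2,c)[0],[.5799,.0294])):
    e=cc-rg; print(nm,'vessel in hotplate x,y mm',e@xh*1e3,20+e@yh*1e3)
E
python3 meas.py m4
```

```text
tcp 10.1 [0.58001836 0.03124823 0.06701942] yaw -20.54397463661934 [-1.16312804e-03  9.83971673e-01 -1.78321038e-01 -2.89639765e-05] [0.69772723 1.84422967 6.24283655] [ 0.16032955 -0.13715125  0.12014057] 0.2878791999071583 62.02836513519287
lid top (array([0.57835199, 0.03240996]), np.float64(0.04753919355396612), 12)
beaker [348.9, 235.1] 0.91
lid wrist (array([0.57923066, 0.03107834]), np.float64(0.04789922036280066), 56)
top vessel in hotplate x,y mm -0.8578917812127629 19.586654299894292
wr vessel in hotplate x,y mm -1.210042220225284 21.341878905159668
```

View pics/m4z.png

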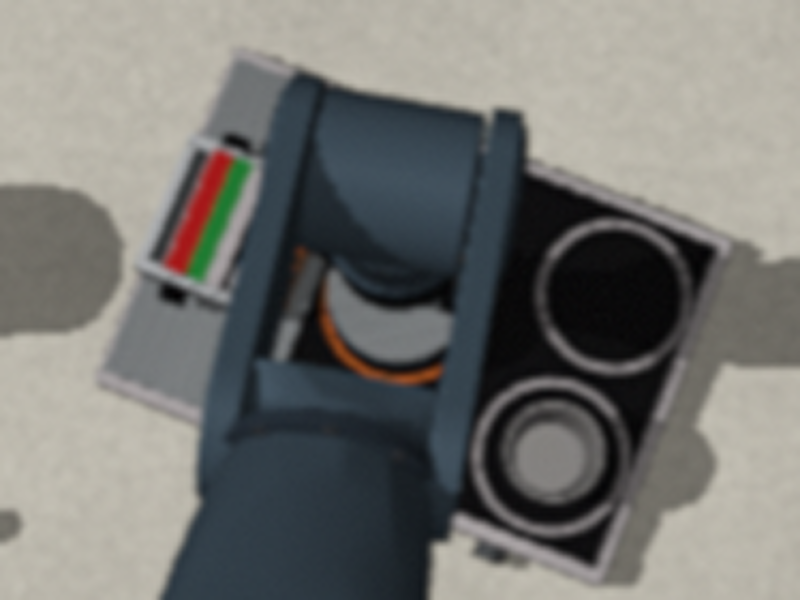

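The vessel is seated concentrically on the orange ring, within about 1.5 mm, and the beaker hasn't moved. Now I push into the jaw.

Call:
apply_moves --moves '[{"jaw": 0, "offset": [0.5, -4, 0], "rot": [0, 0, 0]}, {"jaw": 0, "offset": [0.5, -5, 0], "rot": [0, 0, 0]}, {"jaw": 0, "offset": [0, -5, 0], "rot": [0, 0, 0]}, {"jaw": 0, "offset": [0, -5, 0], "rot": [0, 0, 0]}, {"jaw": 0, "offset": [0, -3, 0], "rot": [0, 0, 0]}]'

```text
time_s: 10.88
eef_pos: [0.5881, 0.0491, 0.067]
eef_rot: [0.001, 0.984, -0.178, -0.001]
wrist_force: [-0.8, -5.1, 8.6]
opening: 0.29
grasp_force: 62.5
```

Call:
apply_moves --moves '[{"jaw": 0, "offset": [0, -4, 0], "rot": [0, 0, 0]}, {"jaw": 0, "offset": [0, -4, 0], "rot": [0, 0, 0]}, {"jaw": 0, "offset": [0, -4, 0], "rot": [0, 0, 0]}, {"jaw": 0, "offset": [0, -4, 0], "rot": [0, 0, 0]}, {"jaw": 0, "offset": [0, -3, 0], "rot": [0, 0, 0]}]'

```text
time_s: 11.5
eef_pos: [0.5939, 0.0646, 0.0672]
eef_rot: [0.003, 0.984, -0.179, -0.001]
wrist_force: [-7.6, -16.3, 13.1]
opening: 0.286
grasp_force: 62.9
```

Call:
apply_moves --moves '[{"jaw": 0, "offset": [0, -2, 0], "rot": [0, 0, 0]}, {"jaw": 0, "offset": [0, 0, 0], "rot": [0, 0, 0]}, {"jaw": 0, "offset": [0, 0, 0], "rot": [0, 0, 0]}, {"jaw": 0, "offset": [0, 0, 0], "rot": [0, 0, 0]}, {"jaw": 0, "offset": [0, 0, 0], "rot": [0, 0, 0]}]'

```text
time_s: 12.12
eef_pos: [0.5945, 0.0664, 0.0672]
eef_rot: [0.003, 0.984, -0.179, -0.001]
wrist_force: [-6.2, -15.5, 11.8]
opening: 0.284
grasp_force: 62.9
```

```bash
python3 meas.py m5;  python3 - <<'E'
import cv2
im=cv2.imread('pics/m5w.png');cv2.imwrite('pics/m5wz.png',cv2.resize(im[100:400,0:400],(800,600)))
E
```

```text
tcp 12.125 [0.5945252  0.06636472 0.06722935] yaw -20.580763279880912 [ 0.00262739  0.98391077 -0.17863627 -0.00132908] [ -6.18625415 -15.50080368  11.76844275] [-2.67609063  1.1211638  -0.02741637] 0.28384497707116635 62.86031484603882
lid top (array([0.5852881, 0.084828 ]), np.float64(0.04169166019299725), 9)
beaker [351.5, 233.4] 0.63
lid wrist (array([0.59838754, 0.07309478]), np.float64(0.054044327668947026), 38)
top vessel in hotplate x,y mm -12.53828002187958 71.15533627472593
wr vessel in hotplate x,y mm 2.179977852920077 67.39483525013196
```

View pics/m5wz.png

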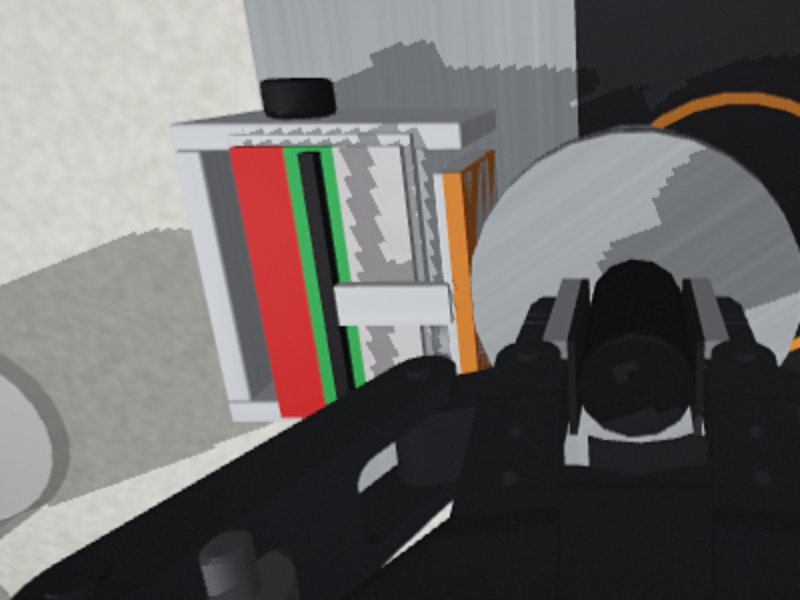

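The pointer (crop 318,260) is about mid-green, perhaps slightly flattered by parallax. I'll add 2.5 mm for margin, then hold.

Call:
apply_moves --moves '[{"jaw": 0, "offset": [0, -1.5, 0], "rot": [0, 0, 0]}, {"jaw": 0, "offset": [0, -1, 0], "rot": [0, 0, 0]}, {"jaw": 0, "offset": [0, 0, 0], "rot": [0, 0, 0]}, {"jaw": 0, "offset": [0, 0, 0], "rot": [0, 0, 0]}, {"jaw": 0, "offset": [0, 0, 0], "rot": [0, 0, 0]}]'

```text
time_s: 12.9
eef_pos: [0.5952, 0.0683, 0.0673]
eef_rot: [0.003, 0.984, -0.179, -0.001]
wrist_force: [-7.5, -16.5, 14.2]
opening: 0.29
grasp_force: 62.9
```

Call:
apply_moves --moves '[{"jaw": 0, "offset": [0, 0, 0], "rot": [0, 0, 0]}, {"jaw": 0, "offset": [0, 0, 0], "rot": [0, 0, 0]}, {"jaw": 0, "offset": [0, 0, 0], "rot": [0, 0, 0]}, {"jaw": 0, "offset": [0, 0, 0], "rot": [0, 0, 0]}, {"jaw": 0, "offset": [0, 0, 0], "rot": [0, 0, 0]}]'

```text
time_s: 13.52
eef_pos: [0.5952, 0.0682, 0.0673]
eef_rot: [0.003, 0.984, -0.179, -0.001]
wrist_force: [-7.1, -16.3, 12.6]
opening: 0.29
grasp_force: 62.9
```

```bash
python3 - <<'E'
from h import *
T,o=wristT();im,d=ctrl.camera('wrist');W=wcloud(d,T)
cv2.imwrite('pics/m6.png',cv2.resize(im[100:400,0:400,::-1],(800,600)))
yh=np.array([np.sin(np.radians(20.3)),np.cos(np.radians(20.3))]);xh=np.array([yh[1],-yh[0]])
H=np.stack([(W[...,:2]-[.5799,.0294])@xh,(W[...,:2]-[.5799,.0294])@yh+.02,W[...,2]],-1)*1000
hsv=cv2.cvtColor(im,cv2.COLOR_RGB2HSV).astype(int);h,s,v=hsv[...,0],hsv[...,1],hsv[...,2]
box=(H[...,1]>90)&(H[...,1]<200)&(abs(H[...,0])<45)
for n,m in(('green',(h>45)&(h<80)&(s>100)),('red',((h<5)|(h>174))&(s>120)),('orange',(h>5)&(h<22)&(s>110)),('pointer',(v<60)&(H[...,1]>130)&(H[...,1]<165)&(H[...,2]>83)&(H[...,2]<100))):
    P=H[m&box];print(n,len(P),np.round(np.nanpercentile(P,[2,50,98],axis=0),1).tolist() if len(P) else '')
c=(o['eef_pos'][:2]-[.5799,.0294]);print('tcp hp',c@xh*1e3,20+c@yh*1e3,o['wrist_force'],o['dq'].max())
D=(abs(H[...,2]-95)<6)&(s<50)&(v>90)&(np.hypot(H[...,0]-c@xh*1e3,H[...,1]-20-c@yh*1e3)<46);P=H[D]
A=np.linalg.lstsq(np.c_[P[:,:2],np.ones(len(P))],P[:,2],rcond=None)[0];print('lid slope',A[:2],len(P))
F=H[(abs(H[...,2]-96)<5)&(s<50)&(H[...,1]<100)][:,:2];print('lid +y max, x range',np.percentile(F[np.hypot(*(F-[c@xh*1e3,20+c@yh*1e3]).T)<53],[.2,99.8],axis=0))
E
```

```text
green 1437 [[-31.8, 145.3, 84.3], [14.4, 149.1, 85.6], [43.1, 159.1, 96.7]]
red 3313 [[-40.8, 159.6, 84.1], [4.7, 166.9, 85.5], [42.4, 174.1, 86.7]]
orange 1009 [[-21.7, 108.5, 76.3], [11.5, 111.0, 95.0], [37.4, 159.4, 96.2]]
pointer 1173 [[-27.3, 146.1, 93.6], [12.9, 147.7, 96.7], [42.6, 150.5, 98.1]]
tcp hp 0.8982842058633602 61.74076073224316 [ -7.10442095 -16.34305445  12.57370807] 0.001354568106151399
lid slope [ 0.00048689 -0.00957906] 10491
lid +y max, x range [[-46.54544195  14.2391896 ]
 [ 47.9717086   99.84721732]]
```

View pics/m6.png

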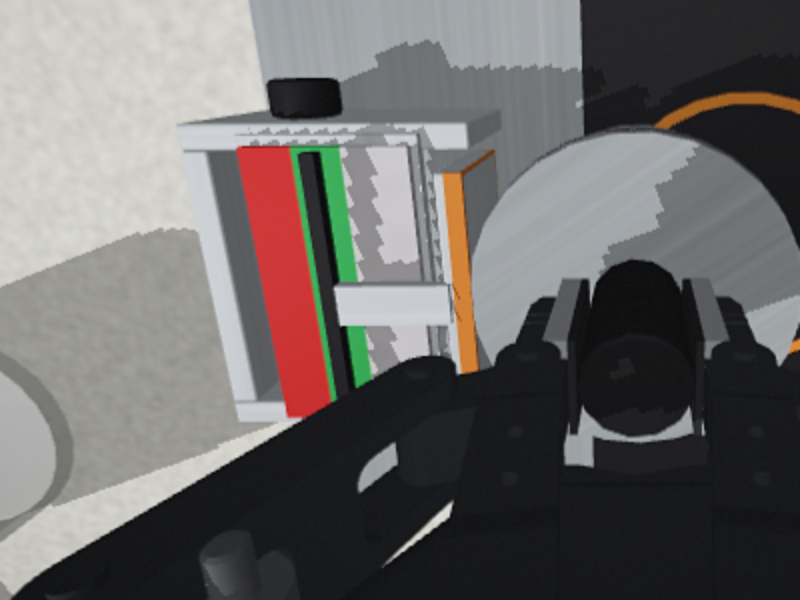

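In 3D the pointer, face and TCP all put the jaw at about 18–20 mm, which is 9–10 N. The lid is flat to 0.01 rad and x is about +1 mm. I'll hold longer, then hand in.

Call:
apply_moves --moves '[{"jaw": 0, "offset": [0, 0, 0], "rot": [0, 0, 0]}, {"jaw": 0, "offset": [0, 0, 0], "rot": [0, 0, 0]}, {"jaw": 0, "offset": [0, 0, 0], "rot": [0, 0, 0]}, {"jaw": 0, "offset": [0, 0, 0], "rot": [0, 0, 0]}, {"jaw": 0, "offset": [0, 0, 0], "rot": [0, 0, 0]}]'

```text
time_s: 14.2
eef_pos: [0.5952, 0.0682, 0.0673]
eef_rot: [0.003, 0.984, -0.179, -0.002]
wrist_force: [-7.7, -15.5, 13.3]
opening: 0.29
grasp_force: 62.9
```

Call:
apply_moves --moves '[{"jaw": 0, "offset": [0, 0, 0], "rot": [0, 0, 0]}, {"jaw": 0, "offset": [0, 0, 0], "rot": [0, 0, 0]}, {"jaw": 0, "offset": [0, 0, 0], "rot": [0, 0, 0]}, {"jaw": 0, "offset": [0, 0, 0], "rot": [0, 0, 0]}, {"jaw": 0, "offset": [0, 0, 0], "rot": [0, 0, 0]}]'

```text
time_s: 14.82
eef_pos: [0.5952, 0.0683, 0.0672]
eef_rot: [0.003, 0.984, -0.179, -0.002]
wrist_force: [-7.2, -16.1, 12.6]
opening: 0.289
grasp_force: 62.9
```

Call:
apply_moves --moves '[{"jaw": 0, "offset": [0, 0, 0], "rot": [0, 0, 0]}, {"jaw": 0, "offset": [0, 0, 0], "rot": [0, 0, 0]}, {"jaw": 0, "offset": [0, 0, 0], "rot": [0, 0, 0]}, {"jaw": 0, "offset": [0, 0, 0], "rot": [0, 0, 0]}, {"jaw": 0, "offset": [0, 0, 0], "rot": [0, 0, 0]}]'

```text
time_s: 15.45
eef_pos: [0.5952, 0.0682, 0.0673]
eef_rot: [0.003, 0.984, -0.179, -0.002]
wrist_force: [-7.2, -16.9, 13.0]
opening: 0.291
grasp_force: 62.9
```

```bash
python3 -c "
from bench import ctrl
print(ctrl.hand_in())"
```

```text
the job is handed in; nothing more can be done
None
```

The job is handed in (no verdict was returned): the vessel was slid to the orange ring and stopped within about 1.5 mm of centre, then pressed squarely into the jaw, held over two seconds and still held with the pointer in the green band (about 19 mm travel, 9–10 N).

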